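# Set and lock a slotted stop bracket

## Task

Slide the slotted aluminium stop bracket along its slots, without forcing it sideways against its bolt or into the end of a slot, until the black line on it lines up with the tip of the red arrow. Then swing the clamp lever clockwise by its orange post until it bites and the bracket is held firmly, which is when it takes a push of about 9 N on the post to keep it moving (do not overtighten), with the line still at the arrow, and let go. Leave the gauge, the screwdriver and the brass fitting where they are.

Things in the scene. Friction and masses are not known exactly. Their poses are not given: they have to be found in the camera images.
- fixture: black base plate 130 x 300 x 12 mm, screwed to the bench; origin at the centre of its underside. Its y axis is the slide direction. The clamp stud (under the lever) stands at its y = -50 mm and the fixed shoulder bolt at y = +30 mm, both at x = 0
- bracket: loose aluminium stop bracket, 0.2 to 0.4 kg: plate 50 (x) x 197 (y) x 6 mm flat on the base plate, with two in-line slots 10 x 60 mm along y (centred at its y = -50 and +30 mm) over 8 mm studs, so 1 mm of play each side. Origin: centre of the underside; it may slide within 26 mm either side of the fixture's origin along y. Drag 1 to 4 N while the lever is loose
- tab_top (a point): middle of the top edge of the bracket's upright tab (orange band near its top), 80 mm above the bench, at the bracket's y = +90 mm; the tab is 10 mm thick along the bracket's y, 44 mm wide along its x and 62 mm high above the plate
- index (a point): end of the 4 mm wide black index line across the bracket plate, at the bracket's +x edge on its upper face (bracket x = 25, y = -10 mm)
- mark_tip (a point): tip of the red arrow (fixed on the base plate beside the bracket's +x edge, 26 mm long, 16 mm wide, 5 mm thick, pointing along the fixture's -x); the place along y that the index line must meet. Its axes are those of the fixture
- guide: fixed steel shoulder bolt through the bracket's second slot: 8 mm shank, 18 mm head whose top is 26 mm above the bench; origin at the foot of the shank on the base plate
- lever: clamp lever on a vertical axis over the first slot: steel flange 34 mm across at its foot, a little above the bracket plate at the start, black arm along its x, upright orange post near the end. Origin on the lever's axis, near the flange. Turning clockwise seen from above tightens; it sinks 2 mm per rad and stays where it is left
- gauge: small test gauge with a round 72 mm dial on a square steel foot, standing, about 108 mm high; leave alone
- driver: screwdriver lying on the bench; leave alone
- fitting: brass adaptor 32 mm across, 45 mm high, standing; leave alone
- lever_post (a point): on the axis of the lever's orange upright post, 13 mm below its top; the post is 14 mm across, 50 mm from the lever's axis, and stands 32 mm above the black arm
- hub (a point): centre of the steel cap on top of the lever's hub, on its axis. The lever swings freely until the flange bites on the bracket, after 0.4 to 1.9 rad, which cannot be seen; then the push on the post that keeps it moving climbs gradually to 9 N, over some 0.5 to 0.9 rad (over 11 N is too much). At a standstill friction holds the lever and the felt force fades to 0 to 3 N, so judge the push while it moves
There are look-alikes about, which are no part of the job. There is more than one size of the bracket; the one meant has the size given above.

How it is judged:
By the outcome, as a careful person would: the job done as asked, in the order asked, and still so for the second after the job is handed in, with the robot touching nothing.
It also fails if it takes over 72 s, if anything falls off the work surface, if the arm or the gripper's body presses on something with over 40 N, if the wrist force passes 120 N, or if a joint passes its speed limit or range.

## Robot

A 6-joint arm with a two-finger parallel gripper is mounted at the origin on the work surface. World frame = base frame: x ahead of the robot, y to its left, z up, the work surface at z = 0. Lengths are in m, angles in rad, forces in N, time in s.
With the tool pointing down it reaches from about 0.425 to 1.125 m from the base axis. Payload 14.9 kg.
Tool frame: the origin (TCP) lies at the very end of the fingers, on their centre line; the grasp point (between the pads) lies 19 mm behind it; z points along the fingers, y is the line along which they close (so a half turn about z gives the same grasp; the last joint's range is limited). The gripper opens to 91 mm and grips with 3 to 60 N. Pads are 32 mm wide; open, the fingers measure 118 mm over their backs; the gripper's body (76 mm by 178 mm) begins 60 mm behind the grasp point.
Start: joints at [1.221, 0.379, 1.734, -0, 1.028, -0.033], TCP at [0.218, 0.665, 0.214] pointing down, gripper open.
Joint ranges: [-2.77, 2.77], [-0.74, 2.19], [0, 2.66], [-1.06, 4.2], [0.31, 2.87], [-3.08, 3.08]. Speed limits (rad/s): [1.89, 1.89, 2.39, 3.14, 3.14, 3.14].

## Interface

Orientations are given as a rotation vector (axis times angle).
In Python, from rig import ctrl, get_image, close_job gives the robot as it stands. The module is installed in compiled form; this text tells all that it offers.
- The arm moves only by the tool move_arm, never from a script. Its argument "deltas" is a list of rows, each a list of 7 numbers: the turn, a rotation vector about the tool's x, y, z in degrees, then the shift along the tool's x, y, z in m, then the opening, from 0 (shut) to 1 (fully open). A call has 1 to 20 rows; each row is the pose to reach, as a shift and turn from the pose commanded when the call began, along the tool's axes at that moment; what a row does not reach only later rows make up. A row lasts 1/8 s, in which the tool goes at most 62.5 mm and 10.7 degrees, less where a joint would pass 70% of its speed; a pose out of reach is approached as far as the arm can. A call with a gripper value outside its range is refused whole. The fingers move at their own pace and stop on an object; "force" is the grip in N (left out, the last holds). Time passes only in rows, so rows that repeat a pose let the fingers close. It gives the time, the measured TCP pose, the force, the opening and the grip force at its end, in the units of the state.
- ctrl.state(): the state, without advancing time (a new reading comes with each control period).
- get_image(name): name is "scene" or "top" or "wrist"; returns a dict with "color" (480x640x3 uint8, red, green, blue), "fovy" (degrees; the focal length in pixels is half the picture's height over the tangent of half this angle, whatever the lens; pixels are square), "cx", "cy" (the principal point, pixels), "dist" ([k1, k2, p1, p2, k3] as OpenCV has them; the pictures are not rectified), "R" (3x3) and "t" (3): a world point X has camera coordinates R X + t. Camera axes: x right, y down, z forward; pixel columns grow to the right and rows downward; lengths in m; the calibration is good to about 2 mm. A picture is of the moment at which its call begins. There is no depth.
- close_job(): hands the job in; it is judged then, once.
The state is a dict: "clock": time; "joints": joint angles; "joint_vel": joint speeds; "effort": joint torques, N m; "tcp_pos": TCP position; "ee_rot": TCP orientation; "ft_force": force on the tool from outside, world axes, zero at the start; "torque": the same for the moment, N m; "gripper_width": finger opening in m; "gripper_force": force on a finger pad.
Only numpy, scipy, OpenCV 4.12 (cv2) and the standard library are available. Lean on these libraries where they do the work, as an engineer would, in place of code of your own. Each camera call takes 0.05 s, during which the arm holds its last target. There are 200 camera calls.

## Working session

There is one attempt and no reset: what is moved stays moved. The work goes in short steps, Python scripts to look and compute and a tool call to move; the robot and the scene stay as the last step left them, time stands still between calls to the robot, and variables do not carry over. Pictures are saved under pics/ and viewed, at most 10 in all, crops included, and the job is handed in when it is done.

Besides the shell and the picture viewer there is one more tool, called as name(argument=value, ...), one argument or row to a line, values as JSON. move_arm: Moves the arm, as the interface text tells. Its arguments: {"type":"object","properties":{"deltas":{"type":"array","items":{"type":"array","items":{"type":"number"}}},"force":{"type":"number"}},"required":["deltas"]}

```bash
mkdir -p pics; cat > h.py <<'E'
import numpy as np, cv2, pickle
from rig import ctrl, get_image
def K(c):
    f=240/np.tan(np.radians(c['fovy'])/2)
    return np.array([[f,0,c['cx']],[0,f,c['cy']],[0,0,1]])
def grab(n,fn):
    c=get_image(n); cv2.imwrite('pics/'+fn+'.png',c['color'][:,:,::-1]); pickle.dump(c,open(fn+'.pkl','wb')); return c
def load(fn): return pickle.load(open(fn+'.pkl','rb'))
def on_plane(c,px,z):
    u=cv2.undistortPoints(np.array(px,float).reshape(-1,1,2),K(c),np.array(c['dist'],float)).reshape(-1,2)
    R=np.array(c['R']);t=np.array(c['t']);o=-R.T@t
    d=np.c_[u,np.ones(len(u))]@R
    return o+d*((np.asarray(z)-o[2])/d[:,2])[:,None]
def proj(c,X):
    return cv2.projectPoints(np.array(X,float).reshape(-1,1,3),cv2.Rodrigues(np.array(c['R']))[0],np.array(c['t'],float),K(c),np.array(c['dist'],float))[0].reshape(-1,2)
E
python3 - <<'E'
from h import *
a=grab('scene','scene0');b=grab('top','top0')
for c in(a,b): print(c['fovy'],-np.array(c['R']).T@np.array(c['t']))
print(ctrl.state())
E
```

```text
53.836637056789755 [ 1.23019685 -0.0437946   0.69659711]
56.39757479069194 [ 0.40167621 -0.04135244  1.03952139]
{'clock': 0.1, 'joints': array([ 1.22070396e+00,  3.79321644e-01,  1.73471219e+00, -8.10648785e-06,
        1.02847845e+00, -3.32977825e-02]), 'joint_vel': array([ 0.00173925,  0.00103075, -0.00208281,  0.00020654, -0.00251773,
       -0.00023887]), 'effort': array([-1.81919091e-03, -7.65041971e+01, -4.35293484e+01,  6.51519047e-02,
        3.98430519e-02, -2.19085524e-05]), 'tcp_pos': array([0.2179543 , 0.66484492, 0.213383  ]), 'ee_rot': array([-4.95508412e-01, -3.10209861e+00,  1.42008818e-03]), 'ft_force': array([ 0.32398933, -0.40180095,  0.0637496 ]), 'torque': array([0.04232614, 0.04246165, 0.01547252]), 'gripper_force': 0.0, 'gripper_width': 0.09102157426345285}
```

View pics/top0.png

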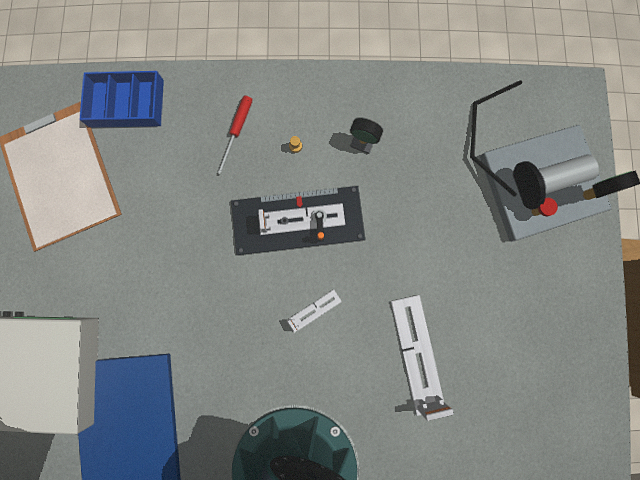

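View pics/scene0.png

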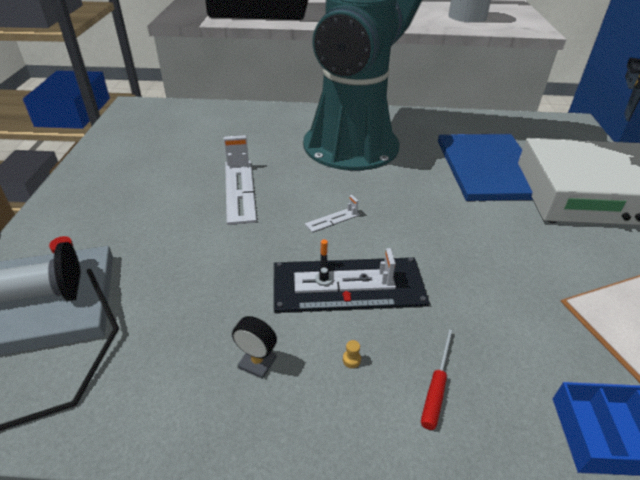

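The look-alikes are three slotted brackets in the top view: a small loose one at (315,310), a large loose one at (420,355), and one on the black fixture at (300,218). The one on the fixture fits, as it is under the lever and bolt with the red arrow beside it. I'll confirm this in an enlarged crop.

```bash
python3 - <<'E'
from h import *
b=load('top0')
im=b['color'][170:270,220:380,::-1]
cv2.imwrite('pics/crop0.png',cv2.resize(im,None,fx=5,fy=5,interpolation=cv2.INTER_CUBIC))
E
```

```text
(no output)
```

View pics/crop0.png

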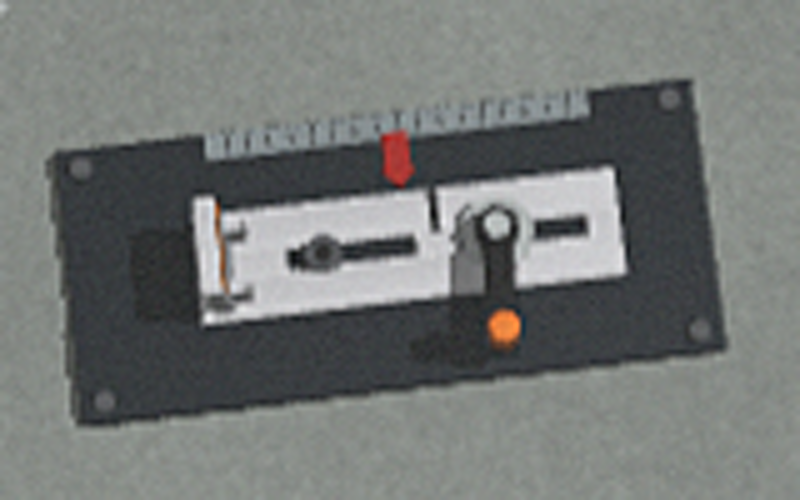

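The crop confirms that the bracket on the fixture is the target: its line is at (433,210), the red arrow tip at (402,187), the hub at (497,225), the orange post at (505,327) and the tab on the left at (207,260). The other two brackets lie loose.

```bash
cat > m.py <<'E'
from h import *
b=load('top0');s=load('scene0')
cr=lambda *p:[(220+(x+.5)/5-.5,170+(y+.5)/5-.5) for x,y in p]
C=on_plane(b,cr((52,155),(692,80),(727,348),(78,425)),.012)
# fixture corners: (+x,+y),(+x,-y),(-x,-y),(-x,+y)
o=C.mean(0);ey=(C[0]+C[3]-C[1]-C[2]);print('size y',np.linalg.norm(ey)/2,'x',np.linalg.norm(C[0]+C[1]-C[2]-C[3])/2)
ey/=np.linalg.norm(ey);ex=np.array([ey[1],-ey[0],0])
print('o',o,'yaw',np.degrees(np.arctan2(-ey[0],ey[1])))
f=lambda P:np.c_[(P-o)@ex,(P-o)@ey]*1000
print('idx',f(on_plane(b,cr((433,188)),.018)),'tip',f(on_plane(b,cr((402,187)),.017)),
 'plate ends y',f(on_plane(b,cr((613,168),(627,273),(190,213)),.018)))
for z in(.04,.05,.06,.07):print(z,'hub',f(on_plane(b,cr((497,223)),z)),'post',f(on_plane(b,cr((505,326)),z)))
print('tab top',f(on_plane(b,cr((197,198),(208,323)),.08)))
def tri(p,q):
    P=[]
    for c,x in((b,p),(s,q)):
        R=np.array(c['R']);t=np.array(c['t'])
        P.append((np.c_[R,t],cv2.undistortPoints(np.array([[x]],float),K(c),np.array(c['dist'],float)).reshape(2,1)))
    X=cv2.triangulatePoints(P[0][0],P[1][0],P[0][1],P[1][1]);X=(X[:3]/X[3]).T;return X,f(X)
print('post top',tri(cr((505,325))[0],(324,241)),'hub',tri(cr((497,223))[0],(324,272)))
E
python3 m.py; python3 - <<'E'
import cv2
a=cv2.imread('pics/scene0.png')[225:320,265:440];cv2.imwrite('pics/scrop.png',cv2.resize(a,None,fx=4.5,fy=4.5,interpolation=cv2.INTER_CUBIC))
E
```

```text
size y 0.30194350067932263 x 0.12763585958452542
o [ 0.56908721 -0.00274813  0.012     ] yaw 6.912229035945284
idx [[ 25.75598852 -24.26103468]] tip [[ 28.11875121 -10.0398838 ]] plate ends y [[  25.29134795 -108.39303808]
 [ -24.42042221 -108.5737654 ]
 [  27.4503357    88.82568078]]
0.04 hub [[  2.10359522 -51.02393275]] post [[-45.00900732 -48.94877592]]
0.05 hub [[  0.37332934 -50.69529637]] post [[-46.26792158 -48.64090105]]
0.06 hub [[ -1.35693654 -50.36666   ]] post [[-47.52683584 -48.33302618]]
0.07 hub [[ -3.08720242 -50.03802363]] post [[-48.7857501  -48.02515132]]
tab top [[ 21.64189327  78.6200826 ]
 [-33.49547788  79.59337356]]
post top (array([[ 0.52556008, -0.0568198 ,  0.08023387]]), array([[-49.71821005, -48.4402254 ]])) hub (array([[ 0.57650916, -0.0538061 ,  0.04461987]]), array([[  1.22324782, -51.58009152]]))
```

View pics/scrop.png

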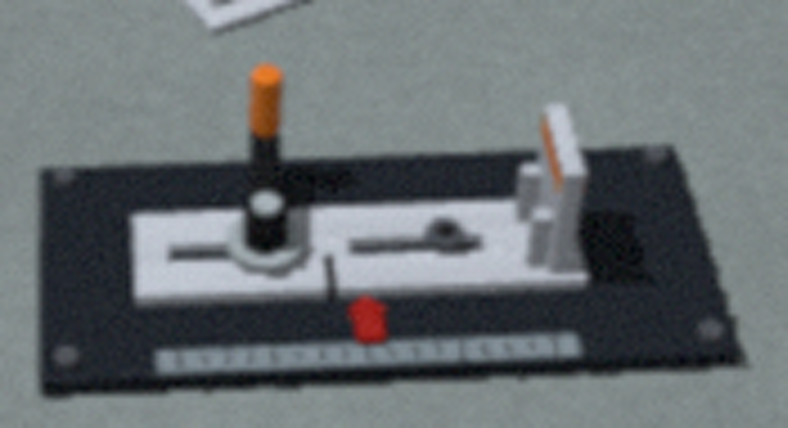

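```bash
cat > go.py <<'E'
import sys
from h import *
from scipy.spatial.transform import Rotation as Ro
O=np.array([.56909,-.00275]);YAW=np.radians(6.91)
EY=np.array([-np.sin(YAW),np.cos(YAW)]);EX=np.array([np.cos(YAW),np.sin(YAW)])
def w(fx,fy): return O+EX*fx/1000+EY*fy/1000
def target(fx,fy,z,ang):  # tool y direction at angle ang (deg, about fixture z) from fixture +y
    a=YAW+np.radians(ang); y=np.array([-np.sin(a),np.cos(a),0]);zz=np.array([0,0,-1.])
    return np.r_[w(fx,fy),z],Ro.from_matrix(np.c_[np.cross(y,zz),y,zz])
def delta(fx,fy,z,ang,cp=None,cr=None):
    s=ctrl.state()
    p=s['tcp_pos'] if cp is None else cp; R=Ro.from_rotvec(s['ee_rot'] if cr is None else cr)
    P,T=target(fx,fy,z,ang)
    return np.r_[np.degrees((R.inv()*T).as_rotvec()),R.inv().apply(P-p)]
if __name__=='__main__': print(np.round(delta(*map(float,sys.argv[1:5])),4))
E
python3 go.py 0 79 0.22 0
```

```text
[-5.15000e-02 -1.29000e-02 -2.50608e+01 -5.08200e-01 -4.53400e-01
 -6.20000e-03]
```

move_arm(
  deltas=[
    [0,0,-5,-0.043,-0.038,-0.006,0.5],
    [0,0,-10,-0.085,-0.076,-0.006,0.5],
    [0,0,-15,-0.127,-0.113,-0.006,0.5],
    [0,0,-20,-0.17,-0.151,-0.006,0.5],
    [0,0,-25,-0.212,-0.189,-0.006,0.5],
    [0,0,-25,-0.254,-0.227,-0.006,0.5],
    [0,0,-25,-0.296,-0.264,-0.006,0.5],
    [0,0,-25,-0.339,-0.302,-0.006,0.5],
    [0,0,-25,-0.381,-0.34,-0.006,0.5],
    [0,0,-25,-0.423,-0.378,-0.006,0.5],
    [0,0,-25,-0.466,-0.415,-0.006,0.5],
    [0,0,-25,-0.508,-0.453,-0.006,0.5],
    [0,0,-25,-0.508,-0.453,-0.006,0.5],
    [0,0,-25,-0.508,-0.453,-0.006,0.5],
    [0,0,-25,-0.508,-0.453,-0.006,0.5],
  ],
)

```text
clock: 1.98
tcp_pos: [0.5591, 0.0774, 0.2198]
ee_rot: [0.19, -3.135, -0.0]
ft_force: [-0.3, -0.0, -0.5]
gripper_width: 0.0456
gripper_force: 0.0
```

```bash
python3 - <<'E'
from h import *
c=grab('wrist','w1');print(c['fovy'],-np.array(c['R']).T@np.array(c['t']))
E
```

```text
66.99292580375851 [0.49331783 0.06904178 0.39030795]
```

View pics/w1.png

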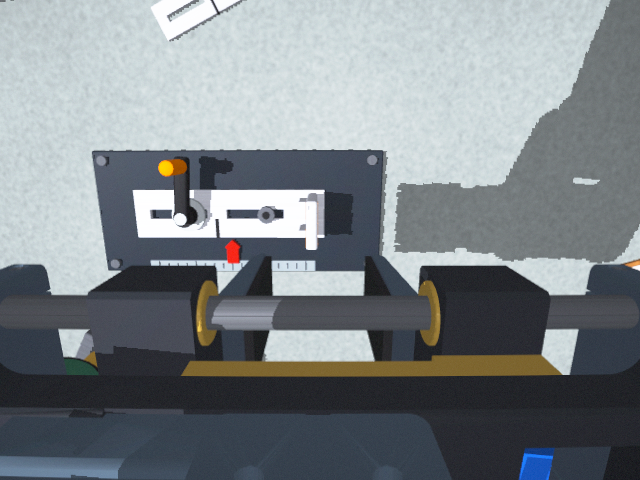

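The wrist view shows the line at about (217,228), the arrow tip at (234,240), the tab at (312,220), the hub at (181,219) and the post at (172,168). The index must move toward the tab.

```bash
cat > meas.py <<'E'
from go import *
def measure(c,box,verbose=1):
    """box (u0,u1,v0,v1) around line+arrow. returns fixture y of line (z=.018) and arrow axis (z=.017), mm"""
    u0,u1,v0,v1=box; im=c['color'][v0:v1,u0:u1].astype(float)
    V,U=np.mgrid[v0:v1,u0:u1]
    f=lambda P:np.c_[(P[:,:2]-O)@EX,(P[:,:2]-O)@EY]*1000
    g=im.mean(2); uv=np.c_[U.ravel(),V.ravel()]
    F=f(on_plane(c,uv,.018)); G=f(on_plane(c,uv,.017))
    red=((im[...,0]>120)&(im[...,1]<80)&(im[...,2]<80)).ravel()
    R=G[red]; R=R[R[:,0]<R[:,0].max()]
    # line: dark pixels within plate between fixture x 12..23
    r=[]
    for x in np.arange(14,23,1.):
        ys=np.arange(-45,20,.25)
        X=np.c_[O+EX*x/1000+EY*ys[:,None]/1000,np.full(len(ys),.018)]
        p=proj(c,X).astype(np.float32)
        pr=cv2.remap(c['color'].astype(np.float32).mean(2),p[None,:,0],p[None,:,1],cv2.INTER_LINEAR)[0]
        d=np.clip(np.median(pr)*.8-pr,0,None); k=ys[np.argmax(np.where((ys>-30),d,0))]
        m=abs(ys-k)<4; r.append((d[m]*ys[m]).sum()/d[m].sum())
    if verbose: print('line',np.round(r,1)); print('red mean y',R[:,1].mean(),'mid',(R[:,1].min()+R[:,1].max())/2,'x range',R[:,0].min(),R[:,0].max(),len(R),'tip y',R[np.argsort(R[:,0])[:6],1].mean())
    return np.median(r),R[:,1].mean()
if __name__=='__main__':
    c=load('w1'); print(measure(c,(205,260,225,265)))
    f=lambda P:np.c_[(P[:,:2]-O)@EX,(P[:,:2]-O)@EY]*1000
    print('corners',f(on_plane(c,[(93,151),(384,151),(108,270)],.012)))
    print('tab',f(on_plane(c,[(312,194),(312,249)],.08)),'plate ends',f(on_plane(c,[(134,190),(139,237),(324,190)],.018)))
    print('bolt',f(on_plane(c,[(267,215)],.026)),'hub',f(on_plane(c,[(181,219)],.045)),'post',f(on_plane(c,[(166,168)],.08)))
E
python3 meas.py
```

```text
line [-25.7 -25.7 -25.7 -25.7 -25.6 -25.6 -25.6 -25.6 -25.6]
red mean y -11.29469929308798 mid -11.327963278973996 x range 26.28787035304272 50.73819376473075 261 tip y -10.38958087871467
(np.float64(-25.626570245407528), np.float64(-11.29469929308798))
corners [[ -66.30392655 -150.14609123]
 [ -65.77923612  147.44838054]
 [  61.86273682 -151.88315312]]
tab [[-29.99362393  75.2804964 ]
 [ 18.78383593  75.12975642]] plate ends [[ -26.94452549 -109.12193275]
 [  22.84387091 -109.64963736]
 [ -26.78795359   86.55867084]]
bolt [[-2.22156316 28.48583885]] hub [[ -1.64408145 -52.57586417]] post [[-52.03762631 -48.06204412]]
```

```bash
python3 go.py -1 75.5 0.054 0
```

```text
[ 0.0008 -0.0114  0.0206  0.0007 -0.0053  0.1659]
```

move_arm(
  deltas=[
    [0,0,0,0,-0.005,0.04,0.5],
    [0,0,0,0,-0.005,0.08,0.5],
    [0,0,0,0,-0.005,0.12,0.5],
    [0,0,0,0,-0.005,0.145,0.5],
    [0,0,0,0,-0.005,0.166,0.5],
    [0,0,0,0,-0.005,0.166,0.5],
    [0,0,0,0,-0.005,0.166,0.5],
  ],
)

```text
clock: 2.9
tcp_pos: [0.5606, 0.072, 0.0548]
ee_rot: [-0.189, 3.135, 0.0]
ft_force: [0.3, 0.0, 0.6]
gripper_width: 0.0458
gripper_force: 0.0
```

move_arm(
  deltas=[
    [0,0,0,0,0,0,0.35],
    [0,0,0,0,0,0,0.25],
    [0,0,0,0,0,0,0.18],
    [0,0,0,0,0,0,0.1],
    [0,0,0,0,0,0,0.05],
    [0,0,0,0,0,0,0.05],
    [0,0,0,0,0,0,0.05],
  ],
  force=10,
)

```text
clock: 3.78
tcp_pos: [0.5604, 0.0715, 0.0541]
ee_rot: [-0.188, 3.136, -0.0]
ft_force: [-1.5, -0.6, 4.6]
gripper_width: 0.01
gripper_force: 10.0
```

```bash
python3 - <<'E'
from meas import *
c=grab('wrist','w2');print(ctrl.state()['tcp_pos'])
import cv2
cv2.imwrite('pics/w2c.png',cv2.resize(c['color'][:400,:,::-1],(800,500)))
E
```

```text
[0.56035755 0.0714882  0.05404749]
```

View pics/w2c.png

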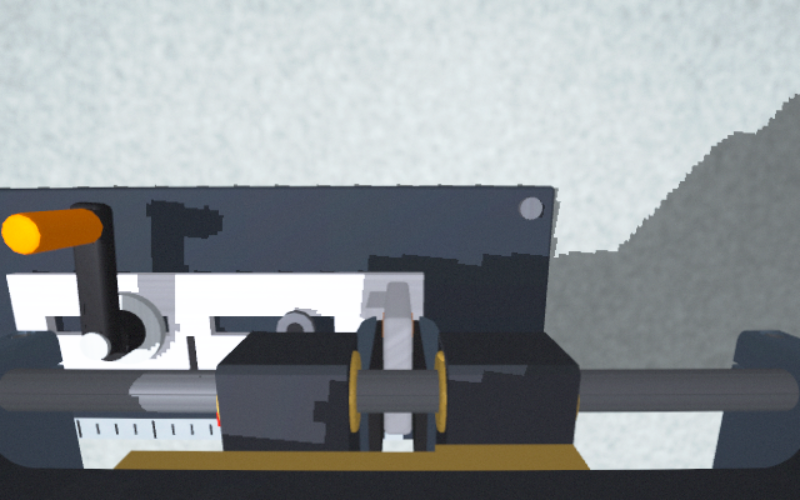

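move_arm(
  deltas=[
    [0,0,0,0,0.002,0,0.05],
    [0,0,0,0,0.004,0,0.05],
    [0,0,0,0,0.006,0,0.05],
    [0,0,0,0,0.008,0,0.05],
  ],
)

```text
clock: 4.32
tcp_pos: [0.5595, 0.0795, 0.0541]
ee_rot: [-0.188, 3.136, -0.0]
ft_force: [0.8, -6.9, 9.2]
gripper_width: 0.0095
gripper_force: 10.0
```

move_arm(
  deltas=[
    [0,0,0,0,0.002,0,0.05],
    [0,0,0,0,0.004,0,0.05],
    [0,0,0,0,0.006,0,0.05],
    [0,0,0,0,0.006,0,0.05],
    [0,0,0,0,0.006,0,0.05],
  ],
)

```text
clock: 4.95
tcp_pos: [0.5588, 0.0857, 0.054]
ee_rot: [-0.188, 3.136, 0.0]
ft_force: [0.7, -1.6, 5.7]
gripper_width: 0.0099
gripper_force: 10.0
```

```bash
python3 - <<'E'
from meas import *
print(ctrl.state()['tcp_pos'],ctrl.state()['ft_force'])
b=grab('top','top1');print(measure(b,(290,310,188,212)))
print(measure(load('top0'),(290,310,188,212)))
c=grab('scene','scene1')
E
```

```text
[0.55875362 0.08567416 0.05404912] [ 0.66935552 -1.63755014  5.67246338]
line [-9.  -9.1 -9.1 -9.1 -9.1 -9.2 -9.2 -9.1 -9. ]
red mean y -9.233385363347953 mid -9.351708557010715 x range 30.4600194910007 52.44175213944539 50 tip y -9.335633221605983
(np.float64(-9.110080882327932), np.float64(-9.233385363347953))
line [-23.1 -23.1 -23.2 -23.3 -23.3 -23.3 -23.3 -23.3 -23.1]
red mean y -9.485494389638331 mid -9.620795831412696 x range 30.4600194910007 52.717125112815324 48 tip y -9.335633221605983
(np.float64(-23.254263240026397), np.float64(-9.485494389638331))
```

move_arm(
  deltas=[
    [0,0,0,0,0,0,0.14],
    [0,0,0,0,0,0,0.25],
    [0,0,0,0,0,0,0.4],
    [0,0,0,0,0,-0.03,0.4],
    [0,0,0,0,0,-0.08,0.4],
    [0,0,0,0,0,-0.12,0.4],
    [0,0,0,0,0,-0.12,0.4],
  ],
)

```text
clock: 5.92
tcp_pos: [0.5603, 0.0856, 0.1769]
ee_rot: [-0.187, 3.131, 0.0]
ft_force: [0.1, 0.6, -0.1]
gripper_width: 0.0369
gripper_force: 0.0
```

```bash
python3 - <<'E'
from go import *
s=ctrl.state();print(s['joints'],s['ft_force'])
print(np.round(delta(-30,-30,0.2,0),4))
E
```

```text
[ 1.10526904e-01  2.19083990e-01  2.02763159e+00  5.29259610e-05
  8.89843613e-01 -1.57981898e+00] [ 0.14222686  0.56537751 -0.11512344]
[-0.0004  0.2884 -0.0622  0.0316 -0.1188 -0.0233]
```

```bash
python3 -c "
from go import *
print(np.round(delta(10,-20,0.2,0),4))"
```

```text
[-0.0004  0.2884 -0.0622 -0.0084 -0.1088 -0.0231]
```

move_arm(
  deltas=[
    [0,0,0,-0.008,-0.045,-0.023,0.4],
    [0,0,0,-0.008,-0.085,-0.023,0.4],
    [0,0,0,-0.008,-0.109,-0.023,0.4],
    [0,0,0,-0.008,-0.109,-0.023,0.4],
    [0,0,0,-0.008,-0.109,-0.023,0.4],
  ],
)

```text
clock: 6.55
tcp_pos: [0.579, -0.0213, 0.1961]
ee_rot: [0.187, -3.135, -0.001]
ft_force: [0.2, -0.3, -0.2]
gripper_width: 0.0367
gripper_force: 0.0
```

```bash
python3 - <<'E'
from meas import *
c=grab('wrist','w3')
p=proj(c,[[*w(28,-10),.017]])[0];print(p)
u,v=map(int,p)
try: print(measure(c,(u-30,u+30,v-15,v+40)))
except Exception as e: print(e)
x0=max(0,u-100);y0=max(0,v-90)
print(x0,y0);cv2.imwrite('pics/w3c.png',cv2.resize(c['color'][y0:y0+150,x0:x0+200,::-1],None,fx=4,fy=4,interpolation=cv2.INTER_CUBIC))
E
```

```text
[327.98284214 239.88396446]
line [-11.4 -11.4 -11.4 -11.4 -11.4 -11.3 -11.3 -11.3 -11.4]
red mean y -11.763394793980433 mid -11.440852066309729 x range 26.073268911135905 50.97234496477799 294 tip y -12.472449763168079
(np.float64(-11.365198283525324), np.float64(-11.763394793980433))
227 149
```

View pics/w3c.png

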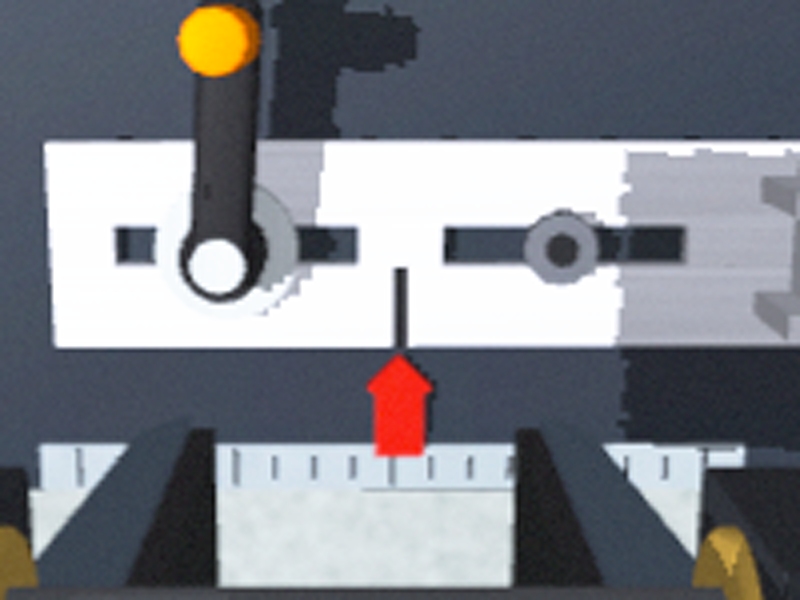

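The line and arrow tip coincide, both at crop x≈400. Next is the post, at crop (218,40).

```bash
python3 - <<'E'
from go import *
c=load('w3')
f=lambda P:np.c_[(P[:,:2]-O)@EX,(P[:,:2]-O)@EY]*1000
print('post',f(on_plane(c,[(281.3,158.5)],.08)),'hub',f(on_plane(c,[(281.3,215.5)],.045)),'bolt',f(on_plane(c,[(367.5,211)],.026)))
print(np.round(delta(-50.5,-49,.058,-3),4))
E
```

```text
post [[-52.41647289 -48.26864235]] hub [[ -1.53702634 -52.91224607]] bolt [[-2.46450177 27.10947095]]
[ 0.0155 -0.0541  2.9676  0.0581 -0.0297  0.1383]
```

move_arm(
  deltas=[
    [0,0,3,0.03,-0.015,0,0.4],
    [0,0,5,0.058,-0.029,0,0.4],
    [0,0,5,0.058,-0.029,0.04,0.4],
    [0,0,5,0.058,-0.029,0.08,0.4],
    [0,0,5,0.058,-0.029,0.12,0.4],
    [0,0,5,0.058,-0.029,0.138,0.4],
    [0,0,5,0.058,-0.029,0.138,0.4],
  ],
)

```text
clock: 7.48
tcp_pos: [0.5249, -0.057, 0.0584]
ee_rot: [0.052, -3.139, -0.001]
ft_force: [-0.4, -0.3, 0.2]
gripper_width: 0.037
gripper_force: 0.0
```

```bash
python3 - <<'E'
from go import *
c=grab('wrist','w4');s=ctrl.state();d=s['tcp_pos'][:2]-O;print(d@EX,d@EY,s['ft_force'])
cv2.imwrite('pics/w4.png',c['color'][100:420,:,::-1])
E
```

```text
-0.049590704740860816 -0.0489251636739676 [ 0.12648491 -0.14605857  0.30088597]
```

View pics/w4.png

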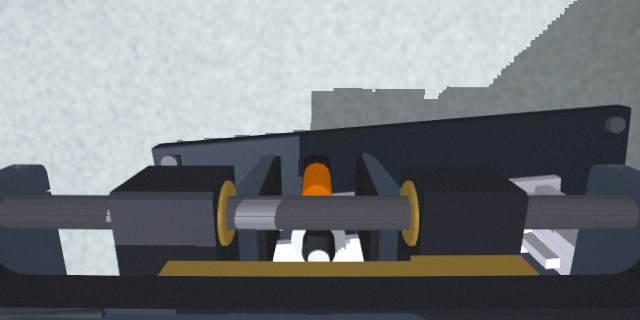

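The post sits centred between the fingers at (316,180), with the hub straight behind it at (318,255), so the tool's y axis lies along the tangent. I'll narrow the fingers and then swing in 10–20° calls.

move_arm(
  deltas=[
    [0,0,0,0,0,0,0.3],
    [0,0,0,0,0,0,0.2],
    [0,0,0,0,0,0,0.2],
    [0,0,5,-0.0002,0.0044,0,0.2],
    [0,0,10,-0.0008,0.0087,0,0.2],
    [0,0,15,-0.0017,0.0129,0,0.2],
    [0,0,20,-0.003,0.0171,0,0.2],
  ],
)

```text
clock: 8.4
tcp_pos: [0.5279, -0.0403, 0.0592]
ee_rot: [0.5, 3.101, -0.0]
ft_force: [-0.2, -0.4, -0.7]
gripper_width: 0.0187
gripper_force: 0.4
```

move_arm(
  deltas=[
    [0,0,4,-0.0001,0.0035,0,0.2],
    [0,0,8,-0.0005,0.007,0,0.2],
    [0,0,12,-0.0011,0.0104,0,0.2],
  ],
)

```text
clock: 8.78
tcp_pos: [0.5322, -0.0308, 0.0591]
ee_rot: [0.82, 3.032, -0.0]
ft_force: [-0.0, -0.2, -1.1]
gripper_width: 0.0181
gripper_force: 0.3
```

move_arm(
  deltas=[
    [0,0,4,-0.0001,0.0035,0,0.2],
    [0,0,8,-0.0005,0.007,0,0.2],
    [0,0,12,-0.0011,0.0104,0,0.2],
  ],
)

```text
clock: 9.15
tcp_pos: [0.5383, -0.0224, 0.0591]
ee_rot: [1.133, 2.93, -0.0]
ft_force: [0.4, -0.0, -0.5]
gripper_width: 0.0179
gripper_force: 0.3
```

move_arm(
  deltas=[
    [0,0,4,-0.0001,0.0035,0,0.2],
    [0,0,8,-0.0005,0.007,0,0.2],
    [0,0,12,-0.0011,0.0104,0,0.2],
  ],
)

```text
clock: 9.52
tcp_pos: [0.5461, -0.0154, 0.0591]
ee_rot: [1.433, 2.796, -0.0]
ft_force: [-0.2, -1.0, 0.2]
gripper_width: 0.0183
gripper_force: 0.3
```

move_arm(
  deltas=[
    [0,0,4,-0.0001,0.0035,0,0.2],
    [0,0,8,-0.0005,0.007,0,0.2],
    [0,0,12,-0.0011,0.0104,0,0.2],
  ],
)

```text
clock: 9.9
tcp_pos: [0.555, -0.0103, 0.059]
ee_rot: [-1.717, -2.63, 0.001]
ft_force: [-1.9, -1.8, -0.4]
gripper_width: 0.0182
gripper_force: 1.0
```

move_arm(
  deltas=[
    [0,0,3,-0.0001,0.0026,0,0.2],
    [0,0,6,-0.0003,0.0052,0,0.2],
    [0,0,9,-0.0006,0.0078,0,0.2],
  ],
)

```text
clock: 10.28
tcp_pos: [0.5621, -0.0078, 0.0589]
ee_rot: [-1.917, -2.488, 0.001]
ft_force: [-3.3, -3.6, -0.1]
gripper_width: 0.018
gripper_force: 1.7
```

```bash
python3 - <<'E'
from meas import *
c1=load('scene1');c2=grab('scene','scene2')
p=proj(c1,[[*w(28,-10),.017]])[0].astype(int);print(p)
for c in(load('scene0'),c1,c2):
    print(measure(c,(p[0]-15,p[0]+15,p[1]-10,p[1]+20),0))
E
```

```text
[346 290]
(np.float64(-25.002209816708152), np.float64(-11.330085044544276))
(np.float64(-10.970431089128615), np.float64(-11.576758113863887))
(np.float64(-10.931279951888124), np.float64(-11.576758113863887))
```

move_arm(
  deltas=[
    [0,0,3,-0.0001,0.0026,0,0.2],
    [0,0,6,-0.0003,0.0052,0,0.2],
    [0,0,9,-0.0006,0.0078,0,0.2],
  ],
)

```text
clock: 10.7
tcp_pos: [0.5694, -0.0065, 0.0588]
ee_rot: [-2.105, -2.33, 0.002]
ft_force: [-4.9, -3.5, -1.0]
gripper_width: 0.0181
gripper_force: 2.4
```

move_arm(
  deltas=[
    [0,0,3,-0.0001,0.0026,0,0.2],
    [0,0,6,-0.0003,0.0052,0,0.2],
    [0,0,9,-0.0006,0.0078,0,0.2],
  ],
)

```text
clock: 11.08
tcp_pos: [0.5768, -0.0063, 0.0586]
ee_rot: [-2.281, -2.158, 0.003]
ft_force: [-5.7, -3.8, 0.8]
gripper_width: 0.018
gripper_force: 3.0
```

move_arm(
  deltas=[
    [0,0,3,-0.0002,0.0026,0,0.2],
    [0,0,6,-0.0006,0.0052,0,0.2],
    [0,0,9,-0.001,0.0078,0,0.2],
  ],
)

```text
clock: 11.45
tcp_pos: [0.5842, -0.0075, 0.0585]
ee_rot: [-2.443, -1.972, 0.004]
ft_force: [-7.8, -2.1, 1.4]
gripper_width: 0.0182
gripper_force: 3.8
```

```bash
cat > push.py <<'E'
from go import *
s=ctrl.state();R=Ro.from_rotvec(s['ee_rot']).as_matrix();F=R.T@s['ft_force']
hub=np.r_[w(-.5,-51.5),0];h=R.T@(s['tcp_pos']-hub)   # tcp rel hub in tool axes
c=h[:2]+[0,-s['gripper_width']/2]                    # contact on rear pad
M=-(c[0]*F[1]-c[1]*F[0]);print('tool F',F.round(2),'tcp rel hub mm',(h*1000).round(1),'push',M/.05)
E
python3 push.py
```

```text
tool F [-3.65 -7.19 -1.41] tcp rel hub mm [ 47.3  -0.8 -58.5] push 7.523727474158915
```

move_arm(
  deltas=[
    [0,0,3,-0.0002,0.0026,0,0.2],
    [0,0,6,-0.0006,0.0052,0,0.2],
  ],
)

```text
clock: 11.7
tcp_pos: [0.5889, -0.009, 0.0585]
ee_rot: [-2.543, -1.841, 0.005]
ft_force: [-9.2, 1.4, 2.1]
gripper_width: 0.0185
gripper_force: 4.7
```

```bash
python3 push.py
```

```text
tool F [-1.55 -9.23 -2.03] tcp rel hub mm [ 47.   -0.8 -58.5] push 8.994706968925207
```

The push is 9.0 N while moving. Now I'll back off, open and rise clear.

move_arm(
  deltas=[
    [0,0,0,0,-0.001,0,0.2],
    [0,0,0,0,-0.002,0,0.3],
    [0,0,0,0,-0.002,0,0.4],
    [0,0,0,0,-0.002,0,0.4],
    [0,0,0,0,-0.002,-0.02,0.4],
    [0,0,0,0,-0.002,-0.06,0.4],
    [0,0,0,0,-0.002,-0.11,0.4],
    [0,0,0,0,-0.002,-0.16,0.4],
    [0,0,0,0,-0.002,-0.16,0.4],
  ],
)

```text
clock: 12.82
tcp_pos: [0.5912, -0.0086, 0.2245]
ee_rot: [2.54, 1.84, 0.01]
ft_force: [0.6, 1.1, -0.8]
gripper_width: 0.0363
gripper_force: 0.0
```

```bash
python3 - <<'E'
from meas import *
p=proj(load('scene1'),[[*w(28,-10),.017]])[0].astype(int)
c=grab('scene','scene3');print(measure(c,(p[0]-15,p[0]+15,p[1]-10,p[1]+20),1)); print(ctrl.state()['ft_force'])
cw=grab('wrist','w5')
a=cv2.resize(c['color'][235:315,270:430,::-1],(800,400),interpolation=cv2.INTER_CUBIC)
cv2.imwrite('pics/end.png',a)
E
```

```text
line [-10.5 -10.4 -10.3 -10.3 -10.2 -10.4 -10.6 -10.8 -11. ]
red mean y -11.613337400422003 mid -11.575770099868889 x range 27.95277489925206 51.3852046702539 56 tip y -11.813415282689297
(np.float64(-10.375606522316977), np.float64(-11.613337400422003))
[-0.46791953  0.22264338 -0.38538109]
```

View pics/end.png

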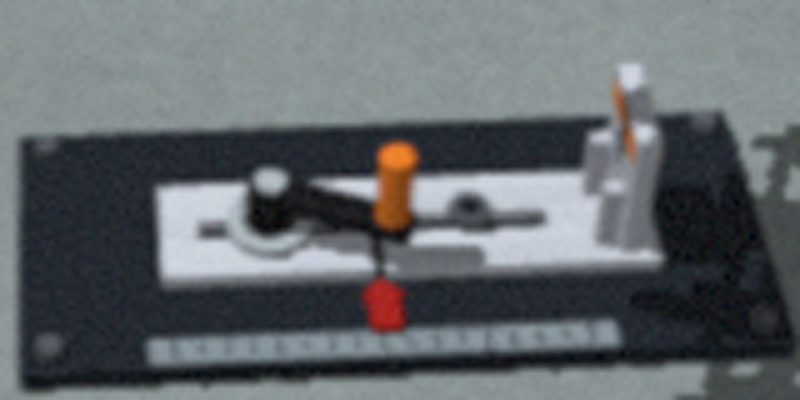

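The line at about (380,260) appears to point at the arrow tip at (380,283). I'll repeat the accurate wrist view to confirm.

```bash
python3 go.py 10 -20 .2 0
```

```text
[ 8.620000e-02  8.050000e-02 -1.150601e+02 -1.460000e-02 -3.200000e-03
  2.010000e-02]
```

move_arm(
  deltas=[
    [0,0,-10,0,0,0.01,0.4],
    [0,0,-20,0,0,0.02,0.4],
    [0,0,-30,-0.015,-0.003,0.02,0.4],
    [0,0,-40,-0.015,-0.003,0.02,0.4],
    [0,0,-50,-0.015,-0.003,0.02,0.4],
    [0,0,-60,-0.015,-0.003,0.02,0.4],
    [0,0,-70,-0.015,-0.003,0.02,0.4],
    [0,0,-80,-0.015,-0.003,0.02,0.4],
    [0,0,-90,-0.015,-0.003,0.02,0.4],
    [0,0,-100,-0.015,-0.003,0.02,0.4],
    [0,0,-110,-0.015,-0.003,0.02,0.4],
    [0,0,-115,-0.015,-0.003,0.02,0.4],
    [0,0,-115,-0.015,-0.003,0.02,0.4],
    [0,0,-115,-0.015,-0.003,0.02,0.4],
  ],
)

```text
clock: 14.68
tcp_pos: [0.581, -0.0218, 0.1984]
ee_rot: [0.184, -3.135, -0.0]
ft_force: [-0.2, -0.0, 1.1]
gripper_width: 0.0367
gripper_force: 0.0
```

```bash
python3 - <<'E'
from meas import *
c=grab('wrist','w6')
u,v=proj(c,[[*w(28,-10),.017]])[0].astype(int)
print(measure(c,(u-30,u+30,v-15,v+40)))
x0=u-100;y0=v-90
cv2.imwrite('pics/w6c.png',cv2.resize(c['color'][y0:y0+150,x0:x0+200,::-1],None,fx=4,fy=4,interpolation=cv2.INTER_CUBIC))
E
```

```text
line [-9.1 -6.6 -2.3 -0.6  0.8  1.6  1.8  1.8  1.8]
red mean y -12.328505621948562 mid -8.723107245808945 x range 16.28744861220549 50.40067891319515 217 tip y -6.785874623362972
(np.float64(0.8430624143567054), np.float64(-12.328505621948562))
```

View pics/w6c.png

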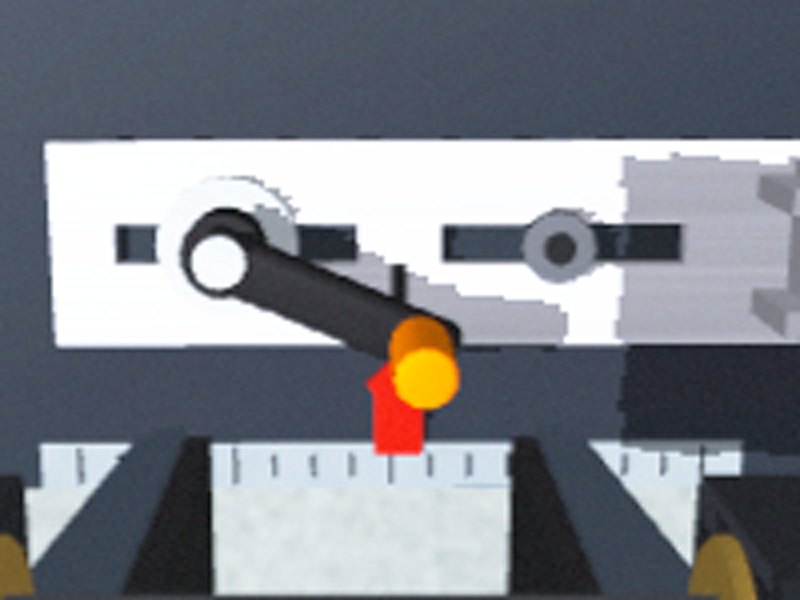

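The line at crop x≈399, the plate end at 45 and the slots are all where they were before clamping, so the bracket has not moved.

```bash
python3 -c "
from rig import close_job
print(close_job())"
```

```text
the job is handed in; nothing more can be done
None
```

The bracket's line is at the arrow tip, the lever was tightened until it took about 9.0 N on the post to keep it moving, the gripper is clear of everything, and the job is handed in.

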